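# Open the drop-front desk on its slide-out supports

## Task

Set up the small tabletop drop-front desk for viewing: first pull both slide-out supports all the way out by their black knobs while the flap stays up, then tip the flap forward by its top edge and lower it gently, without letting it slam, until it lies level on the two supports. Leave the other lots standing where they are.

Things in the scene. Friction and masses are not known exactly. Their poses are not given: they have to be found in the camera images.
- desk: Fixed wooden unit, 330 mm wide (y), 170 mm deep. Origin on the table under the middle of the hinge line; x points out of its front, away from the robot, which reaches over it. In this frame: base from x = -170 to 0 mm, 100 mm high; flat top board from x = -170 to -70 mm, 180 mm high. The space above the board and behind the flap is free but for a bowl near the +y end.
- flap_hinge (a point): Middle of the flap's hinge line, 100 mm above the table, straight above the desk's origin, same axes: x level out of the front (the supports come out and the flap comes down that way), y along the hinge, z up.
- flap (a joint): Flap angle (rad): 0 = shut, leaning back 35 degrees from upright towards the robot (starts 0 to 0.10); 0.611 = upright; 2.182 = level, on the supports, out in front. Without them it sags to 2.40. Stiff friction hinge: it stays where it is left; 1 to 5 N near its free edge moves it. Opening at over 2.5 rad/s is a slam.
- flap_edge (a point): Middle of the flap's free edge: z along the flap away from the hinge, y along the hinge. Flap 300 mm wide, 145 mm from hinge line to this edge, 12 mm thick. Its outer face runs through the hinge line and is the underside when level (top then 12 mm above the hinge line). Shut, the edge stands about 35 mm above the desk's top board, so it can be pushed from behind.
- support_left (a joint): How far the support near the +y end of the desk is out (m): 0 = in, 0.085 = fully out at its stop; starts 0 to 0.025. Slides along the desk's x, 1.5 N friction plus light damping. A plywood bar 22 mm wide, 30 mm high, its top level with the hinge line.
- support_left_knob (a point): Middle of the +y support's knob stem: 20 mm out from the bar's front end, 20 mm below the hinge line, 115 mm to +y of its middle. Stem black, level along the desk's x, 12 mm thick, 40 mm long; then a round head 30 mm across, 12 mm thick. Pinch the stem from above across y, or hook behind the head. At joint 0 the bar end is flush under the hinge line.
- support_right (a joint): The same for the support near the -y end (m): 0 = in, 0.085 = fully out; starts 0 to 0.025.
- support_right_knob (a point): The same point for the -y support, 115 mm to -y of the hinge's middle.
- glass_dish: Low solid glass dish, 90 mm across, 30 mm high, on the table in front of the desk between the supports, under where the flap comes down. Origin at the centre of its foot. Stays there.
- brass_bowl: Brass bowl, 68 mm across, 36 mm high, on the desk's top board near its +y end. Origin at the centre of its foot. Stays there.
- mug: Blue mug, 80 mm across, 92 mm high, on the table beside the desk. Origin at the centre of its foot. Stays there.
- jar: Amber jar with brass cap, 76 mm across, 110 mm high, on the table beside the desk. Origin at the centre of its foot. Stays there.
- bell: Brass hand bell standing upright, 72 mm across, 118 mm high, on the table beside the desk. Origin at the centre of its foot. Stays there.
- book: Red book lying flat, 150 x 110 x 28 mm. Origin at the centre of its underside. Stays there.

How it is judged:
On the way, in this order (a step that is already met when the one before it is completed fails the run):
1. both supports are fully out while the flap is still up (value of joint each of support_left, support_right above 0.076 m and value of joint flap below 0.8 rad), for 0.2 s.
2. the flap is down, level on the supports (value of joint each of support_left, support_right above 0.076 m and value of joint flap between 2.12 and 2.24 rad), for 0.2 s.
At the end, for the whole second after the job is handed in: Both supports are out by at least 76 of their 85 mm, the flap is at rest within about 3.5 degrees of level on them (joint 2.12 to 2.24), and the dish, bowl, mug, jar, bell and book are each within 30 mm of where they started (all of step 2 and velocity of joint flap below 0.05 rad/s and distance of each of glass_dish, brass_bowl, mug, jar, bell, book from where it was at the start of the episode below 0.03 m); the robot touches nothing.
It fails at once if the flap is lowered past upright by more than about 17 degrees while a support is not out (value of joint flap above 0.9 rad and value of joint any of support_left, support_right below 0.07 m).
It fails at once if the flap slams (faster than 2.5 rad/s) (velocity of joint flap above 2.5 rad/s).
It fails at once if another lot (dish, bowl, mug, jar, bell, book) is knocked over or shifted by over 30 mm (distance of any of glass_dish, brass_bowl, mug, jar, bell, book from where it was at the start of the episode above 0.03 m or angle between any of glass_dish, brass_bowl, mug, jar, bell, book's own z axis and vertical above 0.35 rad).
It also fails if it takes over 72 s, if anything falls off the work surface, if the arm or the gripper's body presses on something with over 40 N, if the wrist force passes 120 N, or if a joint passes its speed limit or range.

## Robot

A 6-joint arm with a two-finger parallel gripper is mounted at the origin on the work surface. World frame = base frame: x ahead of the robot, y to its left, z up, the work surface at z = 0. Lengths are in m, angles in rad, forces in N, time in s.
With the tool pointing down it reaches from about 0.325 to 0.85 m from the base axis. Payload 15.5 kg.
Tool frame: the origin (TCP) lies midway between the tips of the shut fingers; the grasp point (between the pads) lies 19 mm behind it; z points along the fingers, x is the direction in which the jaws open and shut, and the axes are right-handed (so a half turn about z gives the same grasp; the last joint's range is limited). The gripper opens to 91 mm and grips with 3 to 60 N. Pads are 32 mm wide; open, the fingers measure 118 mm over their backs; the gripper's body (76 mm by 178 mm) begins 60 mm behind the grasp point.
Start: joints at [1.212, 0.494, 1.345, -0, 1.302, -0.096], TCP at [0.163, 0.603, 0.188] pointing down, gripper open.
Joint ranges: [-2.91, 2.91], [-0.82, 2.16], [0.22, 2.67], [-1.22, 4.37], [0.12, 2.79], [-3.08, 3.08]. Speed limits (rad/s): [1.89, 1.89, 2.57, 3.01, 3.01, 3.01].

## Interface

Orientations are given as a unit quaternion [w, x, y, z].
In Python, from station import env gives the robot as it stands.
- The arm moves only by the tool servo_tool, never from a script. Its argument "rows" is a list of rows, each a list of 3 entries, a list of its own where there are three numbers: the shift along the tool's x, y, z in m, then the turn about the tool's z in degrees, then the finger opening in m, from 0 to 0.0912. A call has 1 to 20 rows; each row shifts and turns the commanded pose from where the row before left it, along the tool's axes as they then stand; what a row does not reach is not made up. A row lasts 1/12 s, in which the tool goes at most 41.7 mm and 7.16 degrees, less where a joint would pass 70% of its speed; a pose out of reach is approached as far as the arm can. A call is refused whole if a number of a shift passes 0.0417 or a number of a turn 7.16, either way. A call with a gripper value outside its range is refused whole. The fingers move at their own pace and stop on an object; the grip force is fixed at half the most. Time passes only in rows, so rows that do not move let the fingers close. It gives the time, the measured TCP pose, the force and the opening at its end, in the units of the state.
- env.read_state(): the state, without advancing time (a new reading comes with each control period).
- env.snapshot(name): name is "scene" or "top" or "wrist"; returns a dict with "image" (420x560x3 uint8, red, green, blue), "depth" (420x560 float32, m along the optical axis (not along the pixel's ray), 0 where there is no reading), "fx", "fy", "cx", "cy" (pixels), "origin" and "attitude" of the camera in the world. Camera axes: x right, y down, z forward; pixel columns grow to the right and rows downward; lengths in m; the calibration is good to about 2 mm. A picture is of the moment at which its call begins.
- env.close_job(): hands the job in, once; it reports no verdict.
The state is a dict: "t": time; "joints": joint angles; "dq": joint speeds; "effort": joint torques, N m; "tcp_pos": TCP position; "eef_rot": TCP orientation; "wrist_force": force on the tool from outside, world axes, zero at the start; "wrist_torque": the same for the moment, N m; "gripper_width": finger opening in m.
Only numpy, scipy, OpenCV 4.12 (cv2) and the standard library are available. Lean on these libraries where they do the work, as an engineer would, in place of code of your own. Each camera call takes 0.05 s, during which the arm holds its last target.

## Working session

There is one attempt and no reset: what is moved stays moved. The work goes in short steps, Python scripts to look and compute and a tool call to move; the robot and the scene stay as the last step left them, time stands still between calls to the robot, and variables do not carry over. Pictures are saved under pics/ and viewed, and the job is handed in when it is done.

Besides the shell and the picture viewer there is one more tool, called by a JSON object that holds its "fn" and its "kwargs", one argument or row to a line. servo_tool: Moves the arm, as the interface text tells. Its arguments: {"type":"object","properties":{"rows":{"type":"array","items":{"type":"array"}}},"required":["rows"]}

```bash
mkdir -p pics; ls
cat > h.py <<'E'
import numpy as np, cv2
from station import env
def snap(n,fn):
    s=env.snapshot(n); cv2.imwrite('pics/'+fn+'.png',s['image'][:,:,::-1]); np.savez('pics/'+fn+'.npz',**{k:np.array(v) for k,v in s.items()}); return s
def R(s):
    a=np.array(s['attitude'],float)
    if a.shape==(3,3): return a
    from scipy.spatial.transform import Rotation as Ro
    return Ro.from_quat([a[1],a[2],a[3],a[0]]).as_matrix()
def pts(s):
    d=s['depth']; v,u=np.mgrid[:d.shape[0],:d.shape[1]]
    c=np.stack([(u-s['cx'])/s['fx']*d,(v-s['cy'])/s['fy']*d,d],-1)
    return c@R(s).T+np.array(s['origin'])
E
python3 - <<'E'
from h import *
print(env.read_state())
for n in ['scene','top','wrist']:
    s=snap(n,n+'0'); print(n,s['fx'],s['origin'],s['attitude'])
E
```

```text
pics
{'t': 0.0, 'joints': array([ 1.21151751e+00,  4.94199340e-01,  1.34614887e+00, -8.03673889e-06,
        1.30252707e+00, -9.55028199e-02]), 'dq': array([-0.00019524, -0.00066112,  0.00105688,  0.00016593,  0.00046264,
       -0.00119155]), 'effort': array([ 1.44143141e-04, -8.78838229e+01, -3.81853580e+01,  7.06069241e-02,
        5.31857705e-02, -8.91421269e-05]), 'tcp_pos': array([0.16280279, 0.60297351, 0.18732225]), 'eef_rot': array([ 3.42858880e-04,  7.93953783e-01,  6.07977779e-01, -5.41981150e-04]), 'wrist_force': array([ 0.19914552, -0.14897343,  0.68925459]), 'wrist_torque': array([-0.03422977, -0.03310026,  0.02286397]), 'gripper_width': 0.09106751425104294}
scene 406.7958073093709 [ 1.30777727 -0.48790695  0.87721795] [-0.37675702  0.79811723  0.42115765 -0.20901979]
top 489.4896959249113 [0.41845883 0.01084234 1.45971549] [-0.03778163  0.7092332  -0.70275455  0.04119293]
wrist 322.8655026514347 [0.08293194 0.62488364 0.38440097] [0.11718465 0.78477634 0.60200617 0.08934438]
```

View pics/scene0.png

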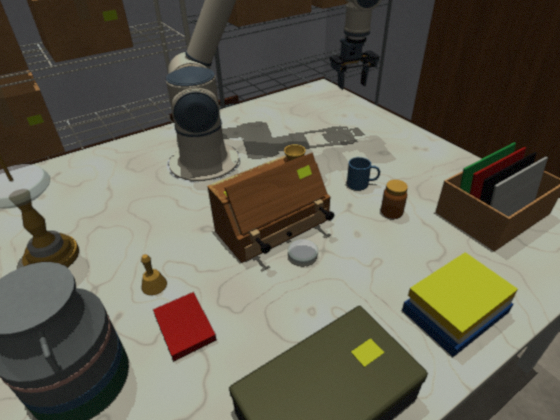

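View pics/top0.png

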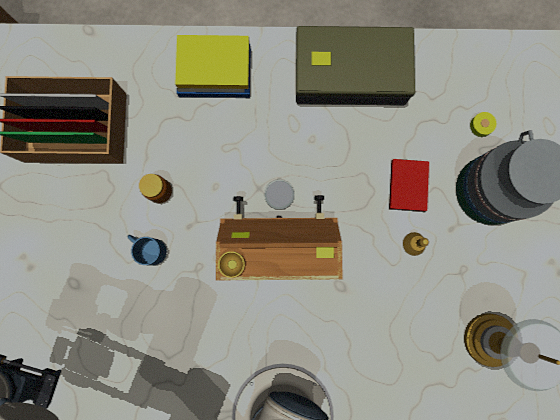

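The desk is in the top view at columns 216–342, rows 218–280. The knobs are near (238,203) and (319,203), the dish at (279,194) and the bowl at (231,263). Next I'll measure these with depth.

Run:
```python
from h import *
s=dict(np.load('pics/top0.npz')); P=pts(s); im=s['image']
print('table z', P[330:340,300:310,2].mean())
for (u,v) in [(225,225),(335,225),(225,240),(335,242),(225,247),(280,260),(335,275),(218,276),(231,253),(279,194)]:
    print((u,v),P[v,u].round(3))
# flap edge + top board
z=P[...,2]; reg=np.zeros(z.shape,bool); reg[190:300,205:350]=1
# top board
m=reg&(abs(z-.18)<.006)&(np.arange(560)[None]>245); 
c=cv2.minAreaRect(P[m][:,:2].astype(np.float32)*1000); print('board',c)
m=reg&(z>.1)&(z<.24); 
c=cv2.minAreaRect(P[m][:,:2].astype(np.float32)*1000); print('desk',c, cv2.boxPoints(c))
# flap plane
m=np.zeros_like(reg); m[224:240,260:335]=1
q=P[m]; cc=q.mean(0); n=np.linalg.svd(q-cc)[2][2]; n*=np.sign(n[2]); print('flap n',n,cc,'tilt',np.degrees(np.arccos(n[2])), 'yaw',np.degrees(np.arctan2(n[1],n[0])))
for a in (228,308):
    dark=(im[185:220,a:a+22].max(-1)<50)
    v,u=np.nonzero(dark); q=P[v+185,u+a]; k=q[:,2]>.04; print(a,k.sum(), q[k].mean(0),q[k].min(0),q[k].max(0))
    print(cv2.minAreaRect(q[k][:,:2].astype(np.float32)*1000))
cv2.imwrite('pics/crop.png',cv2.resize(im[180:290,200:350,::-1],None,fx=5,fy=5,interpolation=2))
```

```text
table z 0.00021721944751514676
(225, 225) [0.534 0.162 0.134]
(335, 225) [ 0.539 -0.139  0.11 ]
(225, 240) [0.489 0.153 0.211]
(335, 242) [ 0.486 -0.126  0.226]
(225, 247) [0.471 0.152 0.213]
(280, 260) [0.44  0.012 0.177]
(335, 275) [ 0.402 -0.131  0.178]
(218, 276) [0.397 0.172 0.182]
(231, 253) [0.456 0.137 0.21 ]
(279, 194) [0.636 0.017 0.032]
board ((453.78179931640625, -24.349685668945312), (125.25918579101562, 251.51568603515625), 0.5023233890533447)
desk ((502.5419006347656, 15.712783813476562), (223.74005126953125, 330.6971740722656), 0.5575771927833557) [[ 389.0681   179.96489]
 [ 392.28625 -150.71663]
 [ 616.0157  -148.53932]
 [ 612.79755  182.1422 ]]
flap n [0.9907405  0.01014743 0.13538938] [ 0.51534796 -0.03184064  0.17471942] tilt 82.2188636227447 yaw 0.5868179712709918
228 76 [0.60119558 0.1323666  0.08885199] [0.57229937 0.12093847 0.07113915] [0.6200763  0.14416158 0.0979136 ]
((596.0965576171875, 131.30300903320312), (47.59846115112305, 23.047569274902344), 3.9662528038024902)
308 78 [ 0.6038165  -0.09505339  0.10595052] [ 0.41845883 -0.10780146  0.06911496] [0.62519214 0.01084234 1.45971549]
((517.627197265625, -53.56715393066406), (32.26250457763672, 234.28826904296875), 64.83699798583984)
```

View pics/crop.png

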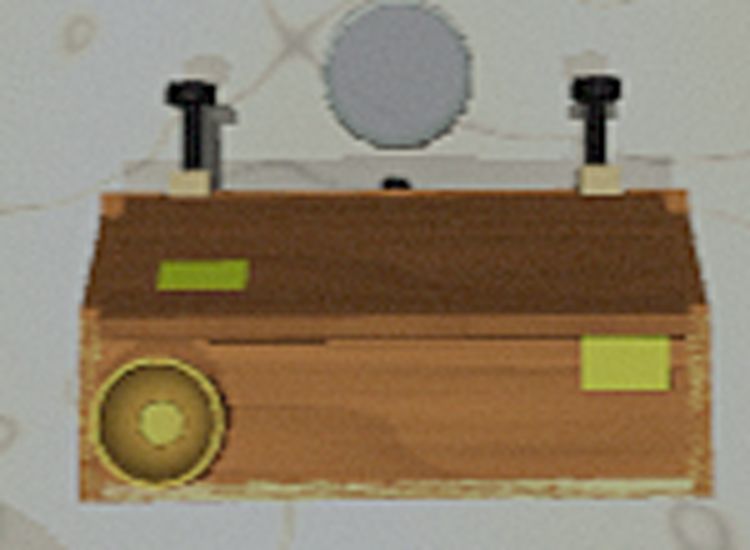

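```bash
cat >> h.py <<'E'
def cast(s,u,v,z):
    d=R(s)@np.array([(u-s['cx'])/s['fx'],(v-s['cy'])/s['fy'],1.]); o=np.array(s['origin']); return o+d*(z-o[2])/d[2]
E
python3 - <<'E'
from h import *
s=dict(np.load('pics/top0.npz'))
c=lambda x,y,z:print(cast(s,200+x/5-.4,180+y/5-.4,z).round(4))
c(192,172,.086);c(192,104,.086);c(192,93,.095) # left bar end(stem root), head back, head mid
c(596,165,.086);c(596,100,.086);c(596,88,.095)
print('bar corners');c(189,172,.1);c(189,193,.1);c(600,167,.1);c(600,191,.1)
print('base rear, top front');c(80,497,.18);c(712,493,.18);c(100,193,.1);c(688,192,.1)
print('flap edge');c(100,316,.225);c(690,316,.225)
c(398,75,.03)
E
```

```text
[0.5698 0.132  0.086 ]
[0.6085 0.1327 0.086 ]
[0.6135 0.132  0.095 ]
[ 0.5759 -0.0961  0.086 ]
[ 0.613  -0.0961  0.086 ]
[ 0.6185 -0.0954  0.095 ]
bar corners
[0.5682 0.1324 0.1   ]
[0.5564 0.1322 0.1   ]
[ 0.5732 -0.0973  0.1   ]
[ 0.5597 -0.0973  0.1   ]
base rear, top front
[0.3895 0.1784 0.18  ]
[ 0.3944 -0.1492  0.18  ]
[0.5559 0.1818 0.1   ]
[ 0.5596 -0.1465  0.1   ]
flap edge
[0.481  0.1647 0.225 ]
[ 0.4837 -0.1328  0.225 ]
[0.6347 0.0165 0.03  ]
```

{"fn": "servo_tool", "kwargs": {
  "rows": [
    [[0,0,-0.01],-5.3,0.06],
    [[0,0,-0.01],-5.3,0.06],
    [[0,0,-0.01],-5.3,0.06],
    [[-0.027,0.025,0],0,0.06],
    [[-0.027,0.025,0],0,0.06],
    [[-0.027,0.025,0],0,0.06],
    [[-0.027,0.025,0],0,0.06],
    [[-0.027,0.025,0],0,0.06],
    [[-0.027,0.025,0],0,0.06],
    [[-0.027,0.025,0],0,0.06],
    [[-0.027,0.025,0],0,0.06],
    [[-0.027,0.025,0],0,0.06],
    [[-0.027,0.025,0],0,0.06],
    [[-0.027,0.025,0],0,0.06],
    [[-0.027,0.025,0],0,0.06],
    [[-0.027,0.025,0],0,0.06],
    [[-0.027,0.025,0],0,0.06],
    [[-0.027,0.025,0],0,0.06],
    [[-0.027,0.025,0],0,0.06],
    [[0,0,0],0,0.06]
  ]
}}

```text
t: 1.82
tcp_pos: [0.5727, 0.1724, 0.2175]
eef_rot: [0.001, 0.704, 0.711, 0.0]
wrist_force: [-1.4, -0.1, 0.6]
gripper_width: 0.06
```

{"fn": "servo_tool", "kwargs": {
  "rows": [
    [[-0.02,0.0085,0.02],0,0.06],
    [[-0.02,0.0085,0.03],0,0.06],
    [[0,0,0.03],0,0.06],
    [[0,0,0],0,0.06],
    [[0,0,0],0,0.06]
  ]
}}

```text
t: 2.23
tcp_pos: [0.5853, 0.1371, 0.1372]
eef_rot: [-0.001, 0.702, 0.712, -0.001]
wrist_force: [0.5, 0.3, 1.2]
gripper_width: 0.0601
```

Run:
```python
from h import *
s=snap('wrist','w1'); t=snap('top','t1')
print(env.read_state()['tcp_pos'])
a=s['image'];b=cv2.resize(t['image'][180:290,200:350],(560,411))
cv2.imwrite('pics/w1b.png',a[:,:,::-1]);cv2.imwrite('pics/t1b.png',b[:,:,::-1])
```

```text
[0.58701566 0.13781275 0.13955842]
```

View pics/w1.png

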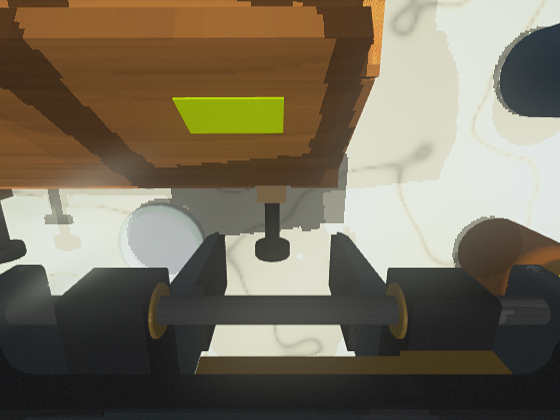

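The wrist view shows the stem at (272,205–235) and the head at (272,250), close to midway between the fingertips at columns 222 and 333. I'll cast these rays to refine the position.

Run:
```python
from h import *
s=dict(np.load('pics/w1.npz'))
for u,v,z in [(272,203,.086),(272,236,.086),(259,187,.1),(273,202,.1),(285,187,.1)]: print(cast(s,u,v,z).round(4))
P=pts(s);print(P[215:230,272])
```

```text
[0.5731 0.1328 0.086 ]
[0.6013 0.133  0.086 ]
[0.5569 0.1232 0.1   ]
[0.5684 0.1337 0.1   ]
[0.5567 0.1425 0.1   ]
[[0.5832342  0.13285596 0.08576704]
 [0.58425969 0.13285765 0.08522941]
 [0.58458783 0.13288663 0.08682799]
 [0.58566272 0.13288658 0.08615148]
 [0.58632794 0.13290231 0.08671365]
 [0.58683518 0.13292382 0.08773483]
 [0.58822039 0.13291276 0.08617814]
 [0.58891946 0.13292721 0.08663942]
 [0.58985512 0.13293309 0.08641947]
 [0.590669   0.13294344 0.08655338]
 [0.59195935 0.13293715 0.08535295]
 [0.59291309 0.13294293 0.0851152 ]
 [0.59320578 0.13297141 0.08670493]
 [0.59442587 0.13296823 0.08574215]
 [0.5947136  0.13299645 0.08731824]]
```

{"fn": "servo_tool", "kwargs": {
  "rows": [
    [[-0.005,0.0015,0.01],0,0.06],
    [[0,0,0.02],0,0.06],
    [[0,0,0.02],0,0.06],
    [[0,0,0.02],0,0.05],
    [[0,0,0.003],0,0.04],
    [[0,0,0],0,0.0],
    [[0,0,0],0,0.0],
    [[0,0,0],0,0.0],
    [[0,0,0],0,0.0],
    [[0,0,0],0,0.0],
    [[0,0,0],0,0.0]
  ]
}}

```text
t: 3.25
tcp_pos: [0.5883, 0.1322, 0.0656]
eef_rot: [0.0, 0.702, 0.712, 0.0]
wrist_force: [0.1, -0.1, 0.1]
gripper_width: 0.0094
```

{"fn": "servo_tool", "kwargs": {
  "rows": [
    [[0,0.004,0],0,0.0],
    [[0,0.007,0],0,0.0],
    [[0,0.008,0],0,0.0],
    [[0,0.008,0],0,0.0],
    [[0,0.008,0],0,0.0],
    [[0,0.008,0],0,0.0],
    [[0,0.008,0],0,0.0],
    [[0,0.008,0],0,0.0],
    [[0,0.007,0],0,0.0],
    [[0,0.004,0],0,0.0],
    [[0,0.002,0],0,0.0],
    [[0,0.002,0],0,0.0],
    [[0,0,0],0,0.0],
    [[0,0,0],0,0.0]
  ]
}}

```text
t: 4.42
tcp_pos: [0.662, 0.1331, 0.0649]
eef_rot: [0.0, 0.702, 0.712, 0.0]
wrist_force: [-0.6, -0.5, -0.4]
gripper_width: 0.0004
```

Run:
```python
from h import *
s=snap('top','t2'); r=env.read_state(); print(r['tcp_pos'],r['wrist_force'],r['gripper_width'])
cv2.imwrite('pics/t2b.png',cv2.resize(s['image'][170:290,180:360,::-1],None,fx=4,fy=4,interpolation=2))
```

```text
[0.66195569 0.13308274 0.06500257] [-0.79144838  0.21276384  0.50576474] 0.0004753377624982533
```

View pics/t2b.png

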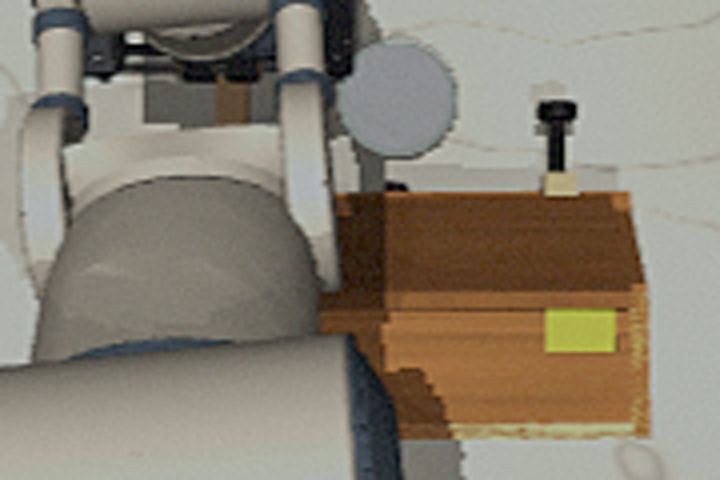

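The fingers shut to zero, so the stem slipped out of the pinch. I'll check where the support is now.

Run:
```python
from h import *
s=snap('wrist','w2'); s=snap('scene','s2')
cv2.imwrite('pics/s2b.png',cv2.resize(s['image'][140:290,190:400,::-1],None,fx=3.5,fy=3.5,interpolation=2))
```

```text
(no output)
```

View pics/w2.png

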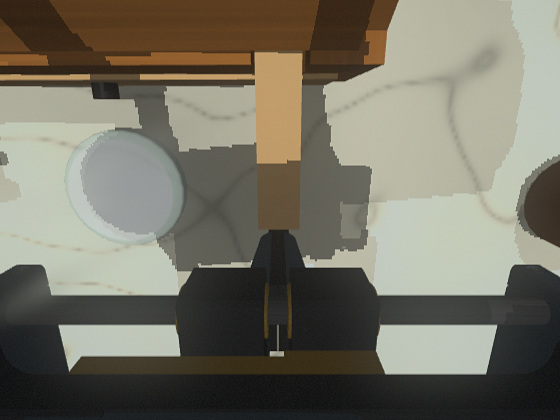

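View pics/s2b.png

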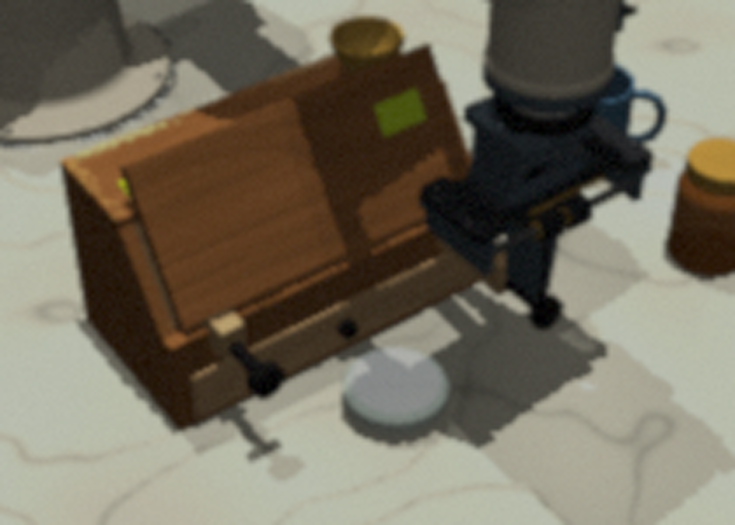

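The support did come out: the bar end is now at about (278,229) in the wrist view.

Run:
```python
from h import *
s=dict(np.load('pics/w2.npz'))
for u,v,z in [(259,229,.1),(299,229,.1),(278,80,.1)]: print(cast(s,u,v,z).round(4))
P=pts(s); print(P[150:240:10,278].round(4))
```

```text
[0.6398 0.1231 0.1   ]
[0.6395 0.1445 0.1   ]
[0.5655 0.1321 0.1   ]
[[0.598  0.1326 0.0985]
 [0.6028 0.1327 0.1002]
 [0.6078 0.1327 0.1003]
 [0.6131 0.1328 0.0995]
 [0.6185 0.1329 0.0991]
 [0.6234 0.133  0.1007]
 [0.629  0.1331 0.1001]
 [0.6348 0.1332 0.0996]
 [0.6454 0.1334 0.0865]]
```

{"fn": "servo_tool", "kwargs": {
  "rows": [
    [[0,0.002,0],0,0.0],
    [[0,0.002,0],0,0.0],
    [[0,0.002,0],0,0.0],
    [[0,0.001,0],0,0.0],
    [[0,0,0],0,0.0]
  ]
}}

```text
t: 4.98
tcp_pos: [0.6661, 0.1332, 0.0645]
eef_rot: [-0.002, 0.702, 0.712, -0.002]
wrist_force: [-17.2, 0.1, 11.2]
gripper_width: 0.0006
```

Run:
```python
from h import *
s=snap('wrist','w3');r=env.read_state(); print(r['tcp_pos'],r['wrist_force'],r['gripper_width'])
P=pts(s); print(P[150:240:10,278].round(4))
```

```text
[0.66611872 0.13320945 0.06458714] [-15.82990979  -0.50058394  10.1331049 ] 0.0005174366133202637
[[0.6023 0.1327 0.0992]
 [0.607  0.1328 0.1011]
 [0.6122 0.1329 0.1002]
 [0.6176 0.1329 0.0987]
 [0.6226 0.133  0.1001]
 [0.628  0.1331 0.0997]
 [0.6337 0.1332 0.0987]
 [0.6391 0.1333 0.0994]
 [0.6495 0.1335 0.0865]]
```

View pics/w3.png

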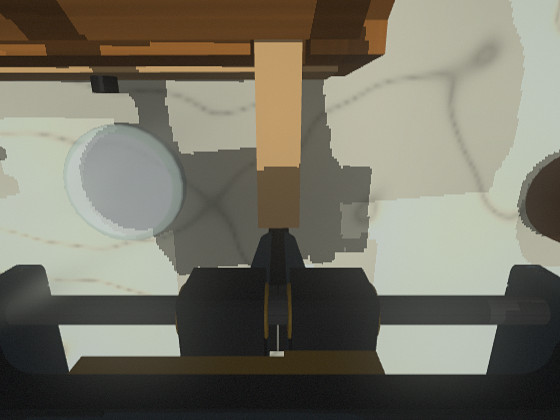

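The left support is at its stop: bar end at x 0.644, with 16 N on the wrist. I'll release it and move to the right knob.

{"fn": "servo_tool", "kwargs": {
  "rows": [
    [[0,-0.001,0],0,0.06],
    [[0,0,0],0,0.06],
    [[0,0,0],0,0.06],
    [[0,0,0],0,0.06],
    [[0,0,0],0,0.06],
    [[0,0,-0.02],0,0.06],
    [[0,0,-0.025],0,0.06],
    [[0,0,-0.025],0,0.06],
    [[-0.025,-0.004,-0.005],0,0.06],
    [[-0.03,-0.008,0],0,0.06],
    [[-0.03,-0.01,0],0,0.06],
    [[-0.03,-0.01,0],0,0.06],
    [[-0.03,-0.01,0],0,0.06],
    [[-0.03,-0.01,0],0,0.06],
    [[-0.03,-0.01,0],0,0.06],
    [[-0.024,-0.009,0],0,0.06],
    [[0,0,0],0,0.06],
    [[0,0,0],0,0.06]
  ]
}}

```text
t: 6.53
tcp_pos: [0.6002, -0.098, 0.1402]
eef_rot: [0.0, 0.703, 0.711, 0.0]
wrist_force: [-0.5, 1.2, 0.4]
gripper_width: 0.0598
```

Run:
```python
from h import *
s=snap('wrist','w4');snap('top','t4');r=env.read_state(); print(r['tcp_pos'],r['eef_rot'],r['wrist_force'],r['gripper_width'])
```

```text
[ 0.60057996 -0.096257    0.14007737] [1.96884725e-04 7.02241074e-01 7.11939157e-01 2.66850431e-04] [ 0.67379091 -0.14356116  0.6238863 ] 0.05994571483429714
```

View pics/w4.png

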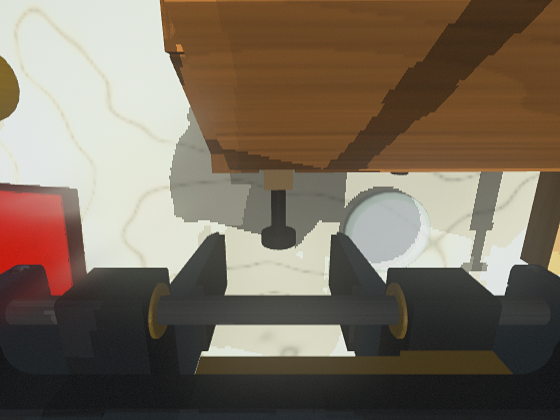

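The right knob stem is in view at column 278, rows 190–225, centred between the fingers. The left bar at the right-hand edge is still out.

Run:
```python
from h import *
s=dict(np.load('pics/w4.npz'))
for u,v,z in [(278,190,.086),(278,224,.086),(265,171,.1),(278,189,.1)]: print(cast(s,u,v,z).round(4))
P=pts(s);print(P[195:225:6,278].round(4), P[236:240,278].round(4))
```

```text
[ 0.5781 -0.0976  0.086 ]
[ 0.6069 -0.0972  0.086 ]
[ 0.5604 -0.1075  0.1   ]
[ 0.574  -0.0977  0.1   ]
[[ 0.5823 -0.0975  0.0858]
 [ 0.5877 -0.0974  0.0846]
 [ 0.5921 -0.0974  0.0867]
 [ 0.5973 -0.0973  0.0862]
 [ 0.6024 -0.0972  0.0867]] [[ 0.6138 -0.0971  0.0955]
 [ 0.6149 -0.0971  0.0949]
 [ 0.6157 -0.0971  0.0951]
 [ 0.6167 -0.0971  0.0948]]
```

{"fn": "servo_tool", "kwargs": {
  "rows": [
    [[-0.001,-0.006,0.016],0,0.06],
    [[0,0,0.02],0,0.06],
    [[0,0,0.02],0,0.06],
    [[0,0,0.015],0,0.05],
    [[0,0,0.005],0,0.04],
    [[0,0,0],0,0.0],
    [[0,0,0],0,0.0],
    [[0,0,0],0,0.0],
    [[0,0,0],0,0.0],
    [[0,0,0],0,0.0],
    [[0,0,0],0,0.0]
  ]
}}

```text
t: 7.55
tcp_pos: [0.5944, -0.0978, 0.0645]
eef_rot: [0.0, 0.702, 0.712, 0.0]
wrist_force: [-0.1, 0.8, -0.6]
gripper_width: 0.0093
```

{"fn": "servo_tool", "kwargs": {
  "rows": [
    [[0,0.004,0],0,0.0],
    [[0,0.007,0],0,0.0],
    [[0,0.008,0],0,0.0],
    [[0,0.008,0],0,0.0],
    [[0,0.008,0],0,0.0],
    [[0,0.008,0],0,0.0],
    [[0,0.008,0],0,0.0],
    [[0,0.008,0],0,0.0],
    [[0,0.005,0],0,0.0],
    [[0,0.003,0],0,0.0],
    [[0,0.002,0],0,0.0],
    [[0,0.002,0],0,0.0],
    [[0,0.002,0],0,0.0],
    [[0,0,0],0,0.0]
  ]
}}

```text
t: 8.72
tcp_pos: [0.6673, -0.0968, 0.0639]
eef_rot: [0.0, 0.702, 0.712, 0.0]
wrist_force: [-0.0, -0.4, -0.4]
gripper_width: 0.0003
```

Run:
```python
from h import *
s=snap('wrist','w5');r=env.read_state(); print(r['tcp_pos'],r['wrist_force'],r['gripper_width'])
P=pts(s); print(P[150:240:10,278].round(4))
```

```text
[ 0.66732972 -0.09685054  0.06397362] [0.22700611 0.35402878 0.39470057] 0.0006923364293869102
[[ 0.6033 -0.0973  0.0988]
 [ 0.6081 -0.0973  0.0996]
 [ 0.6133 -0.0972  0.0988]
 [ 0.6181 -0.0971  0.1004]
 [ 0.6234 -0.097   0.0999]
 [ 0.6288 -0.0969  0.0995]
 [ 0.6343 -0.0968  0.0992]
 [ 0.6399 -0.0968  0.0991]
 [ 0.6505 -0.0966  0.0859]]
```

View pics/w5.png

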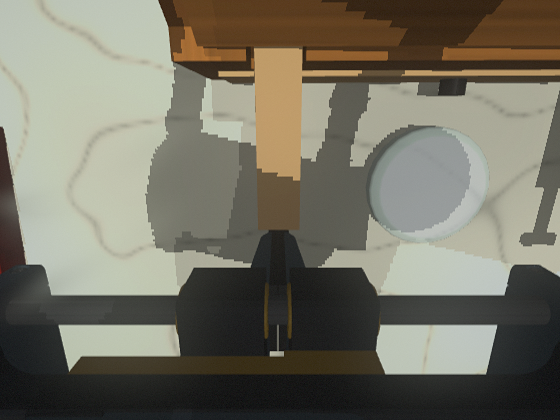

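{"fn": "servo_tool", "kwargs": {
  "rows": [
    [[0,0.002,0],0,0.0],
    [[0,0.002,0],0,0.0],
    [[0,0.001,0],0,0.0],
    [[0,0,0],0,0.0]
  ]
}}

```text
t: 9.1
tcp_pos: [0.6698, -0.0968, 0.0637]
eef_rot: [-0.002, 0.702, 0.712, -0.002]
wrist_force: [-15.3, -2.4, 8.3]
gripper_width: 0.0003
```

{"fn": "servo_tool", "kwargs": {
  "rows": [
    [[0,-0.001,0],0,0.06],
    [[0,0,0],0,0.06],
    [[0,0,0],0,0.06],
    [[0,0,0],0,0.06],
    [[0,0,0],0,0.06],
    [[0,0,-0.02],0,0.06],
    [[0,0,-0.03],0,0.06],
    [[0,0,-0.035],0,0.06],
    [[0,0,-0.035],0,0.0],
    [[0,0,-0.035],0,0.0],
    [[0,0,-0.035],0,0.0],
    [[0,0,-0.035],0,0.0],
    [[0.01,-0.02,-0.015],0,0.0],
    [[0.015,-0.03,0],0,0.0],
    [[0.015,-0.03,0],0,0.0],
    [[0.015,-0.035,0],0,0.0],
    [[0.015,-0.035,0],0,0.0],
    [[0.015,-0.035,0],0,0.0],
    [[0.012,-0.035,0],0,0.0],
    [[0,-0.02,0],0,0.0]
  ]
}}

```text
t: 10.77
tcp_pos: [0.4266, -0.0013, 0.3041]
eef_rot: [-0.0, 0.702, 0.712, 0.0]
wrist_force: [1.3, -0.2, 0.7]
gripper_width: 0.0006
```

Run:
```python
from h import *
s=snap('wrist','w6');t=snap('scene','s6');r=env.read_state(); print(r['tcp_pos'],r['wrist_force'],r['gripper_width'])
P=pts(s)
cv2.imwrite('pics/c6.png',np.vstack([cv2.resize(s['image'],(400,300)),cv2.resize(t['image'][130:290,190:400],(400,300))])[:,:,::-1])
```

```text
[ 0.42722931 -0.00239189  0.30460004] [-0.56412447 -0.0070772   0.01137782] 0.0003167413344596664
```

View pics/c6.png

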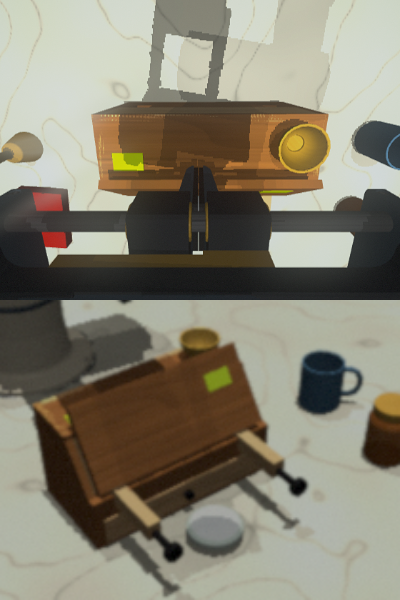

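{"fn": "servo_tool", "kwargs": {
  "rows": [
    [[0,0,0.025],0,0.0],
    [[0,0,0.03],0,0.0],
    [[0,0,0.03],0,0.0],
    [[0,0,0.02],0,0.0],
    [[0,0.004,0],0,0.0],
    [[0,0.006,0],0,0.0],
    [[0,0.006,0],0,0.0],
    [[0,0.006,0],0,0.0],
    [[0,0.006,0],0,0.0],
    [[0,0.006,0],0,0.0],
    [[0,0.006,0],0,0.0]
  ]
}}

```text
t: 11.78
tcp_pos: [0.4708, -0.0025, 0.1994]
eef_rot: [0.0, 0.702, 0.712, 0.0]
wrist_force: [-0.3, 0.3, -0.5]
gripper_width: 0.0004
```

Run:
```python
from h import *
t=snap('scene','s7');r=env.read_state(); print(r['tcp_pos'],r['wrist_force'])
cv2.imwrite('pics/c7.png',cv2.resize(t['image'][110:290,170:400],None,fx=3,fy=3)[:,:,::-1])
```

```text
[ 0.47178498 -0.00253961  0.19933608] [ 0.41960779 -0.19784605  0.07650593]
```

View pics/c7.png

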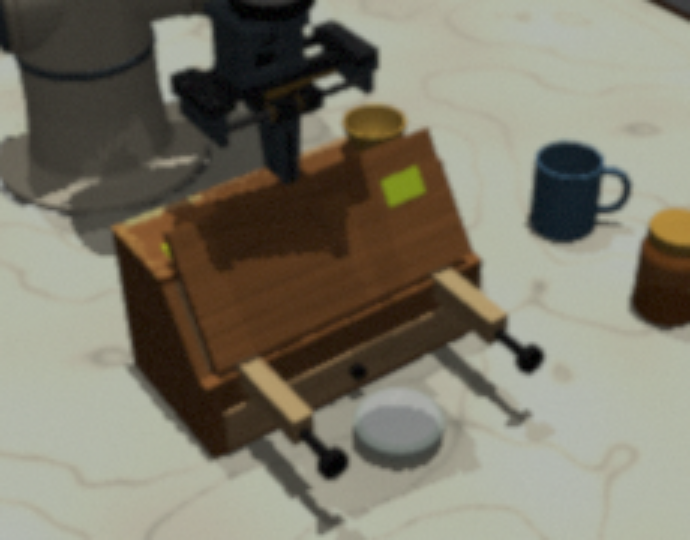

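The fingertip is behind the flap's top edge, near (290,180) in the crop. There is no contact force yet, so I'll start pushing.

{"fn": "servo_tool", "kwargs": {
  "rows": [
    [[0,0.005,0],0,0.0],
    [[0,0.005,0],0,0.0],
    [[0,0.005,0],0,0.0],
    [[0,0.005,-0.001],0,0.0],
    [[0,0.005,-0.002],0,0.0],
    [[0,0.005,-0.002],0,0.0]
  ]
}}

```text
t: 12.33
tcp_pos: [0.5003, -0.002, 0.2041]
eef_rot: [-0.0, 0.702, 0.712, -0.0]
wrist_force: [0.2, -0.3, 0.6]
gripper_width: 0.0007
```

Run:
```python
from h import *
t=snap('scene','s8');r=env.read_state(); print(r['tcp_pos'],r['wrist_force'])
cv2.imwrite('pics/c8.png',cv2.resize(t['image'][110:290,170:400],None,fx=3,fy=3)[:,:,::-1])
```

```text
[ 0.50139855 -0.00215743  0.20453545] [ 1.11567689  0.39530981 -0.24704253]
```

View pics/c8.png

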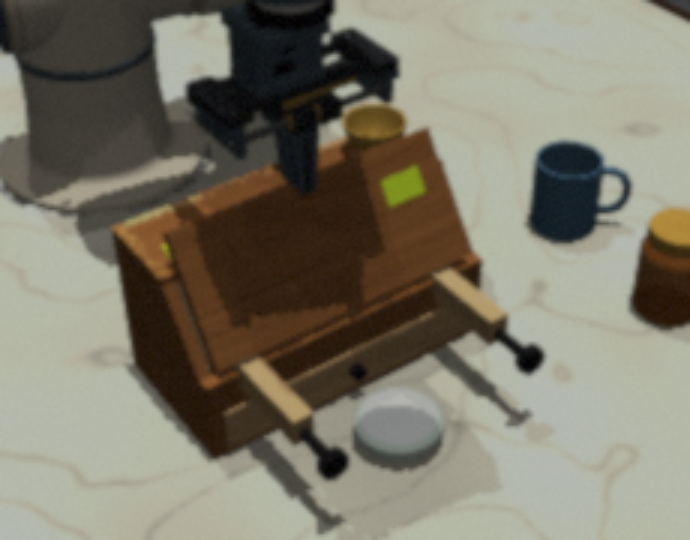

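The flap hasn't moved and no force shows, although the finger appears to be level with it. I'll check the actual geometry with depth before going on.

Run:
```python
from h import *
t=dict(np.load('pics/s8.npz'));P=pts(t)
print('finger rows at col 270')
for v in range(150,190,3): print(v, P[v,270].round(3), P[v,273].round(3),P[v,285].round(3),t['image'][v,270])
s=snap('top','t8'); cv2.imwrite('pics/t8b.png',cv2.resize(s['image'][170:290,180:360,::-1],None,fx=4,fy=4,interpolation=2))
w=snap('wrist','w8')
```

```text
finger rows at col 270
150 [ 0.536 -0.018  0.324] [ 0.536 -0.008  0.32 ] [0.405 0.117 0.21 ] [2 6 8]
153 [ 0.538 -0.019  0.316] [0.514 0.005 0.295] [0.427 0.102 0.215] [6 5 6]
156 [ 0.517 -0.006  0.291] [0.515 0.004 0.286] [0.392 0.126 0.178] [23 22 26]
159 [ 0.516 -0.006  0.281] [0.513 0.005 0.275] [0.407 0.116 0.178] [22 24 27]
162 [ 0.515 -0.006  0.271] [0.511 0.006 0.264] [0.474 0.07  0.22 ] [16 21 25]
165 [ 0.515 -0.006  0.261] [0.515 0.003 0.258] [0.484 0.064 0.218] [18 23 26]
168 [ 0.515 -0.007  0.252] [0.516 0.002 0.248] [0.488 0.06  0.211] [19 22 25]
171 [ 0.518 -0.009  0.244] [0.517 0.002 0.239] [0.492 0.058 0.203] [20 23 27]
174 [ 0.518 -0.009  0.234] [0.49  0.017 0.208] [0.497 0.055 0.196] [29 23 18]
177 [0.494 0.005 0.205] [0.494 0.015 0.201] [0.5   0.052 0.189] [49 32 16]
180 [0.497 0.003 0.196] [0.498 0.012 0.193] [0.506 0.048 0.183] [46 30 13]
183 [0.499 0.001 0.188] [0.503 0.008 0.187] [0.508 0.046 0.174] [47 30 13]
186 [ 0.505 -0.003  0.182] [0.505 0.007 0.179] [0.512 0.044 0.167] [47 27 14]
189 [ 0.509 -0.006  0.176] [0.512 0.002 0.174] [0.519 0.039 0.162] [53 35 20]
```

View pics/w8.png

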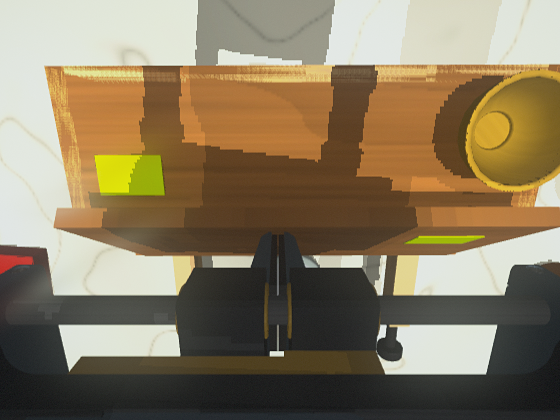

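View pics/t8b.png

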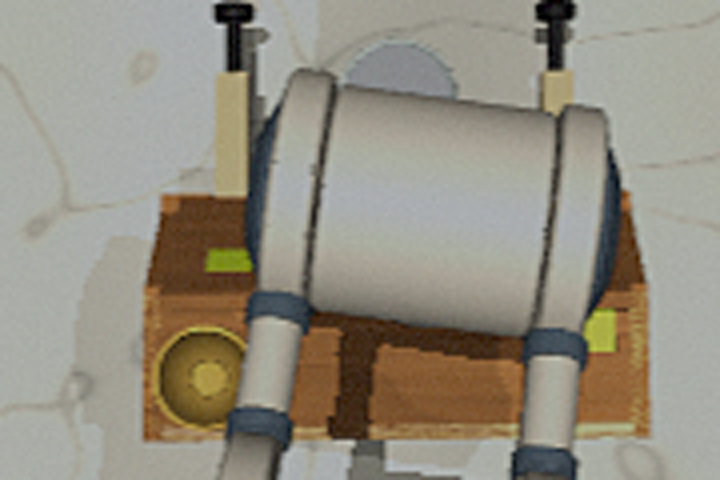

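Run:
```python
from h import *
w=dict(np.load('pics/w8.npz'));P=pts(w)
for v in range(205,275,4): print(v,P[v,264].round(3),P[v,270].round(3),P[v,286].round(3))
cv2.imwrite('pics/w8c.png',cv2.resize(w['image'][190:290,200:350,::-1],None,fx=5,fy=5,interpolation=2))
```

```text
205 [ 0.483 -0.012  0.179] [ 0.483 -0.007  0.18 ] [0.482 0.004 0.18 ]
209 [ 0.474 -0.01   0.217] [ 0.474 -0.007  0.218] [0.474 0.003 0.217]
213 [ 0.476 -0.01   0.218] [ 0.476 -0.007  0.219] [0.476 0.003 0.218]
217 [ 0.478 -0.01   0.22 ] [ 0.478 -0.007  0.221] [0.478 0.003 0.22 ]
221 [ 0.48  -0.01   0.222] [ 0.481 -0.007  0.22 ] [0.48  0.003 0.222]
225 [ 0.482 -0.01   0.224] [ 0.482 -0.007  0.223] [0.482 0.003 0.222]
229 [ 0.487 -0.01   0.216] [ 0.488 -0.007  0.215] [0.487 0.003 0.215]
233 [ 0.494 -0.011  0.205] [ 0.483 -0.006  0.234] [0.483 0.003 0.234]
237 [ 0.483 -0.009  0.239] [ 0.483 -0.006  0.24 ] [0.483 0.002 0.24 ]
241 [ 0.483 -0.009  0.244] [ 0.484 -0.006  0.244] [0.483 0.002 0.246]
245 [ 0.483 -0.009  0.25 ] [ 0.483 -0.006  0.25 ] [0.483 0.002 0.251]
249 [ 0.483 -0.009  0.255] [ 0.483 -0.006  0.256] [0.483 0.002 0.255]
253 [ 0.483 -0.009  0.261] [ 0.483 -0.006  0.26 ] [0.483 0.002 0.26 ]
257 [ 0.483 -0.008  0.264] [ 0.484 -0.006  0.263] [0.484 0.002 0.263]
261 [ 0.484 -0.008  0.267] [ 0.485 -0.006  0.265] [0.483 0.002 0.269]
265 [ 0.483 -0.008  0.272] [ 0.485 -0.006  0.269] [0.483 0.002 0.273]
269 [ 0.463 -0.007  0.315] [ 0.485 -0.005  0.272] [0.483 0.001 0.276]
273 [ 0.463 -0.006  0.318] [ 0.484 -0.005  0.277] [0.483 0.001 0.279]
```

View pics/w8c.png

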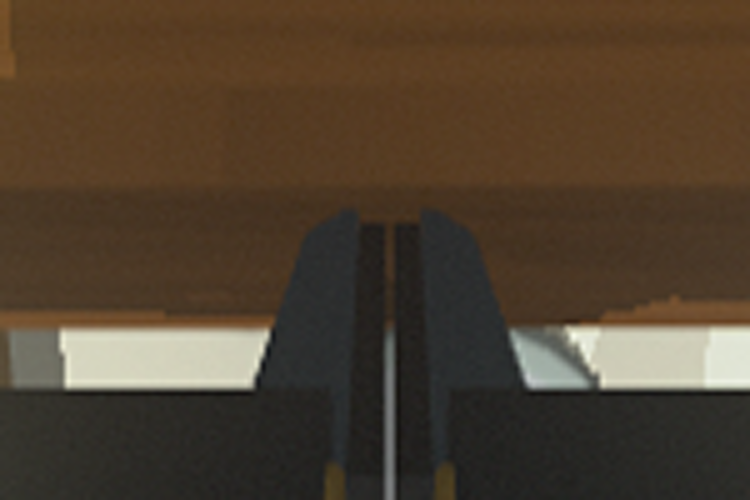

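Both the wrist and scene depth put the real fingertips at z ≈ 0.232, about 28 mm above the reported TCP. The finger therefore passed over the flap without touching it. That also explains why the earlier pull hooked the head rather than pinching the stem. I'll go back behind the edge and lower by that much more.

{"fn": "servo_tool", "kwargs": {
  "rows": [
    [[0,0,-0.02],0,0.0],
    [[0,-0.01,-0.01],0,0.0],
    [[0,-0.02,0],0,0.0],
    [[0,-0.02,0],0,0.0],
    [[0,-0.017,0],0,0.0],
    [[0,0,0],0,0.0],
    [[0,0,0.02],0,0.0],
    [[0,0,0.02],0,0.0],
    [[0,0,0.015],0,0.0],
    [[0,0,0.008],0,0.0],
    [[0,0,0],0,0.0],
    [[0,0,0],0,0.0]
  ]
}}

```text
t: 13.48
tcp_pos: [0.4328, -0.003, 0.1712]
eef_rot: [-0.0, 0.702, 0.712, -0.0]
wrist_force: [0.8, 0.3, 0.2]
gripper_width: 0.0003
```

Run:
```python
from h import *
w=snap('wrist','w9');P=pts(w);r=env.read_state(); print(r['tcp_pos'],r['wrist_force'])
for v in range(229,250,4): print(v,P[v,264].round(3),P[v,270].round(3),P[v,286].round(3))
cv2.imwrite('pics/w9c.png',cv2.resize(w['image'][130:330,130:430,::-1],None,fx=2.5,fy=2.5,interpolation=2))
```

```text
[ 0.43316822 -0.00305045  0.17161046] [-0.01758017  1.78574297 -0.68436288]
229 [ 0.421 -0.011  0.18 ] [ 0.421 -0.008  0.18 ] [0.421 0.002 0.179]
233 [ 0.423 -0.011  0.181] [ 0.415 -0.007  0.201] [0.415 0.002 0.2  ]
237 [ 0.415 -0.01   0.206] [ 0.415 -0.007  0.207] [0.415 0.002 0.206]
241 [ 0.415 -0.01   0.212] [ 0.415 -0.007  0.213] [0.414 0.001 0.213]
245 [ 0.415 -0.01   0.217] [ 0.415 -0.007  0.217] [0.415 0.001 0.218]
249 [ 0.415 -0.01   0.222] [ 0.415 -0.007  0.222] [0.415 0.001 0.222]
```

View pics/w9c.png

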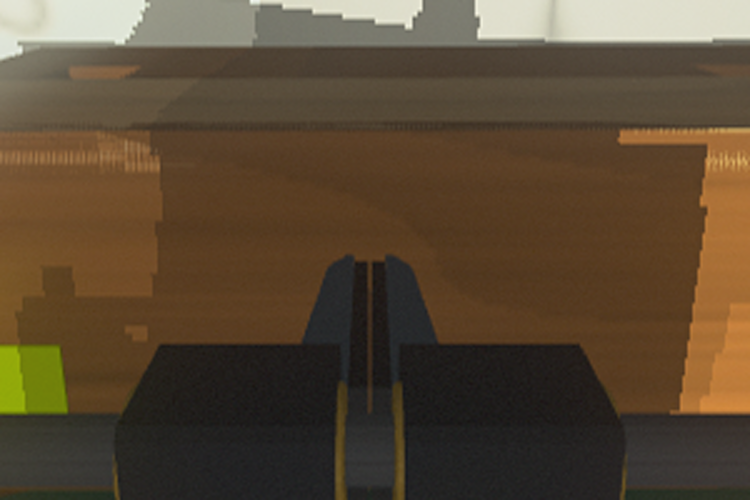

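The tips are now at z 0.20, behind the edge. Pushing again.

{"fn": "servo_tool", "kwargs": {
  "rows": [
    [[0,0.006,0],0,0.0],
    [[0,0.006,0],0,0.0],
    [[0,0.006,0],0,0.0],
    [[0,0.006,0],0,0.0],
    [[0,0.006,0],0,0.0],
    [[0,0.006,-0.001],0,0.0],
    [[0,0.006,-0.001],0,0.0],
    [[0,0.006,-0.001],0,0.0],
    [[0,0.006,-0.002],0,0.0],
    [[0,0.006,-0.002],0,0.0],
    [[0,0.006,-0.002],0,0.0]
  ]
}}

```text
t: 14.45
tcp_pos: [0.4993, -0.002, 0.1801]
eef_rot: [-0.0, 0.702, 0.712, -0.0]
wrist_force: [-4.1, 0.6, 2.4]
gripper_width: 0.0007
```

Run:
```python
from h import *
t=snap('scene','s10');r=env.read_state(); print(r['tcp_pos'],r['wrist_force'])
cv2.imwrite('pics/c10.png',cv2.resize(t['image'][110:290,170:400],None,fx=3,fy=3)[:,:,::-1])
```

```text
[ 0.50066174 -0.00205446  0.18048881] [-0.89833686  0.50460339  2.25084374]
```

View pics/c10.png

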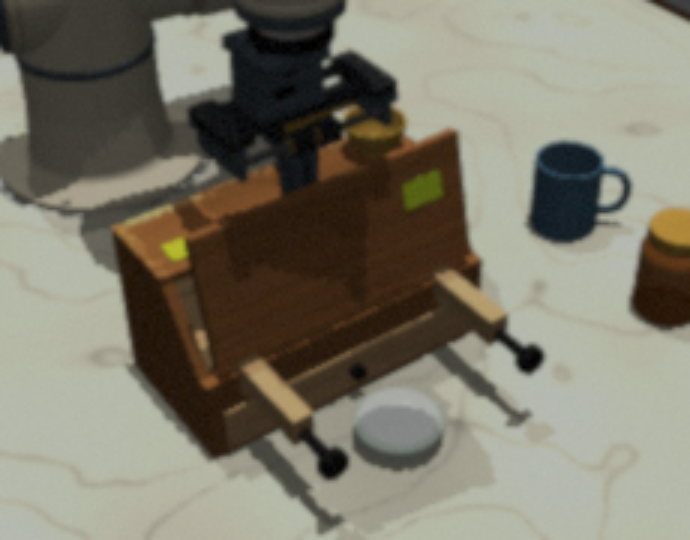

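{"fn": "servo_tool", "kwargs": {
  "rows": [
    [[0,0.0075,-0.003],0,0.0],
    [[0,0.0075,-0.003],0,0.0],
    [[0,0.0075,-0.003],0,0.0],
    [[0,0.0075,-0.003],0,0.0],
    [[0,0.0078,0],0,0.0],
    [[0,0.0078,0],0,0.0],
    [[0,0.0078,0],0,0.0],
    [[0,0.0078,0],0,0.0],
    [[0,0.0075,0.002],0,0.0],
    [[0,0.0075,0.002],0,0.0],
    [[0,0.0075,0.002],0,0.0],
    [[0,0.0075,0.003],0,0.0]
  ]
}}

```text
t: 15.5
tcp_pos: [0.5908, -0.0008, 0.1827]
eef_rot: [-0.0, 0.702, 0.712, 0.0]
wrist_force: [-2.1, 0.6, 0.4]
gripper_width: 0.0002
```

Run:
```python
from h import *
t=snap('scene','s11');r=env.read_state(); print(r['tcp_pos'],r['wrist_force'])
cv2.imwrite('pics/c11.png',cv2.resize(t['image'][110:290,170:400],None,fx=3,fy=3)[:,:,::-1])
```

```text
[ 0.59180207 -0.00080739  0.18201381] [-0.30631255 -0.73809552 -0.201411  ]
```

View pics/c11.png

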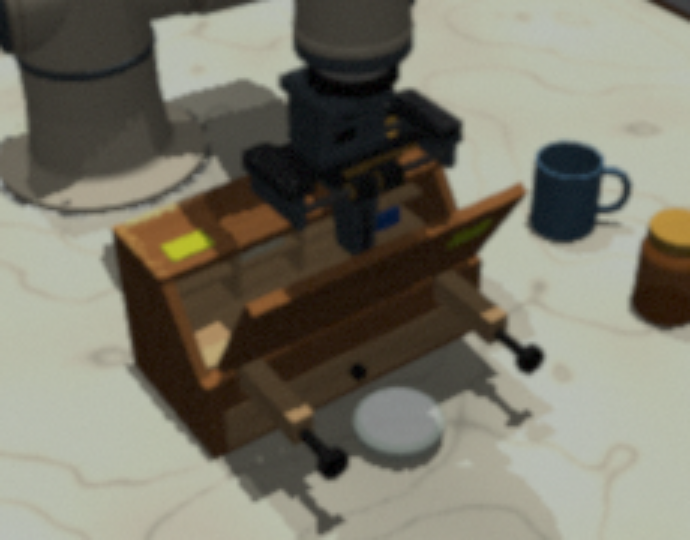

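The flap is about 35° past upright and the supports are still out. I'll keep lowering it along the arc.

{"fn": "servo_tool", "kwargs": {
  "rows": [
    [[0,0.0068,0.004],0,0.0],
    [[0,0.0068,0.004],0,0.0],
    [[0,0.0068,0.004],0,0.0],
    [[0,0.0068,0.005],0,0.0],
    [[0,0.0055,0.0055],0,0.0],
    [[0,0.0055,0.006],0,0.0],
    [[0,0.0055,0.006],0,0.0],
    [[0,0.0055,0.006],0,0.0],
    [[0,0.0038,0.0065],0,0.0],
    [[0,0.0038,0.0065],0,0.0],
    [[0,0.0038,0.007],0,0.0],
    [[0,0.0038,0.007],0,0.0],
    [[0,0.0018,0.007],0,0.0],
    [[0,0.0018,0.007],0,0.0],
    [[0,0.0018,0.007],0,0.0],
    [[0,0,0],0,0.0]
  ]
}}

```text
t: 16.88
tcp_pos: [0.6592, 0.0002, 0.0927]
eef_rot: [-0.001, 0.702, 0.712, -0.001]
wrist_force: [-0.1, 0.2, 0.4]
gripper_width: 0.0004
```

```bash
cat >> h.py <<'E'
def flapang(s,z0=.6,):
    # fit plane to the flap's top face in depth picture: points over the flap's footprint
    P=pts(s); m=(P[...,0]>.575)&(P[...,0]<.70)&(abs(P[...,1]-.0165)<.14)&(P[...,2]>.09)&(P[...,2]<.16)
    q=P[m]
    for _ in range(6):
        c=q.mean(0); n=np.linalg.svd(q-c,full_matrices=False)[2][2]; n*=np.sign(n[2]); k=abs((q-c)@n)<.005; q=q[k]
    return n,c,len(q), 2.182-np.arctan2(-n[0],n[2])
E
python3 - <<'E'
from h import *
t=snap('scene','s12');r=env.read_state(); print(r['tcp_pos'],r['wrist_force'])
print(flapang(t))
cv2.imwrite('pics/c12.png',cv2.resize(t['image'][110:290,170:400],None,fx=3,fy=3)[:,:,::-1])
E
```

```text
[6.59317366e-01 1.75432320e-04 9.34903529e-02] [-0.21103522 -0.52567933 -0.20942044]
(array([-0.0480501 , -0.00131446,  0.99884406]), array([ 6.49151424e-01, -1.13643207e-04,  1.17150376e-01]), 2328, np.float64(2.133931348831778))
```

View pics/c12.png

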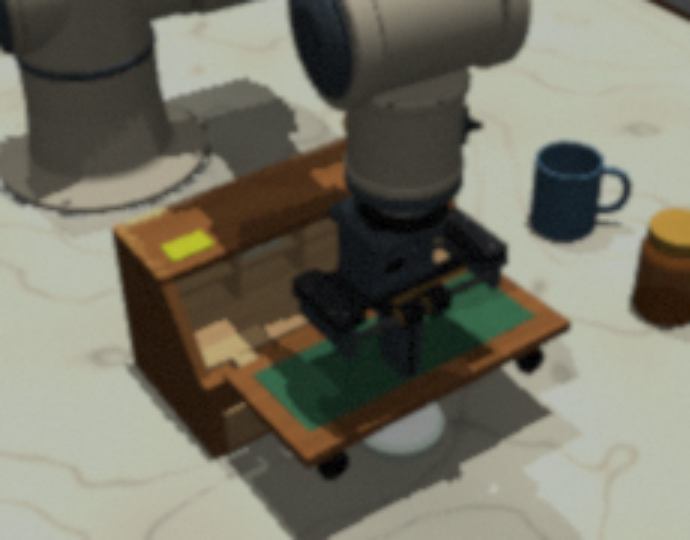

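The flap is nearly level at about 2.134 rad. I'll press down slowly until it rests on the supports.

{"fn": "servo_tool", "kwargs": {
  "rows": [
    [[0,0,0.002],0,0.0],
    [[0,0,0.002],0,0.0],
    [[0,0,0.002],0,0.0],
    [[0,0,0.002],0,0.0],
    [[0,0,0.001],0,0.0],
    [[0,0,0],0,0.0]
  ]
}}

```text
t: 17.43
tcp_pos: [0.6599, 0.0001, 0.0857]
eef_rot: [0.0, 0.702, 0.712, 0.0]
wrist_force: [0.7, 0.2, 2.1]
gripper_width: -0.0001
```

{"fn": "servo_tool", "kwargs": {
  "rows": [
    [[0,0,0.001],0,0.0],
    [[0,0,0.001],0,0.0],
    [[0,0,0],0,0.0]
  ]
}}

```text
t: 17.68
tcp_pos: [0.66, 0.0001, 0.0854]
eef_rot: [0.001, 0.702, 0.712, 0.0]
wrist_force: [-7.0, 0.8, 27.3]
gripper_width: 0.0006
```

Run:
```python
from h import *
t=snap('scene','s13');r=env.read_state(); print(r['tcp_pos'],r['wrist_force']); print(flapang(t))
```

```text
[6.60089545e-01 1.00569669e-04 8.53758710e-02] [-7.764485    0.25112371 27.07925405]
(array([ 7.97961114e-03, -7.01832395e-04,  9.99967916e-01]), array([ 0.64943808, -0.00154852,  0.11157904]), 2300, np.float64(2.1899796977938095))
```

The flap is firmly on the supports: 27 N, top at z 0.112 and angle about 2.19 rad. Now I'll retreat straight up.

{"fn": "servo_tool", "kwargs": {
  "rows": [
    [[0,0,-0.003],0,0.0],
    [[0,0,-0.01],0,0.0],
    [[0,0,-0.03],0,0.0],
    [[0,0,-0.04],0,0.0],
    [[0,0,-0.04],0,0.0],
    [[0,0,-0.04],0,0.0],
    [[0,0,-0.04],0,0.0],
    [[0,0,-0.02],0,0.0],
    [[0,0,0],0,0.0],
    [[0,0,0],0,0.0],
    [[0,0,0],0,0.0]
  ]
}}

```text
t: 18.65
tcp_pos: [0.6592, 0.0002, 0.3057]
eef_rot: [-0.001, 0.702, 0.712, -0.0]
wrist_force: [-0.2, 0.6, -1.0]
gripper_width: 0.0005
```

Run:
```python
from h import *
t=snap('scene','s14');p=snap('top','t14');w=snap('wrist','w14');r=env.read_state(); print(r['t'],r['tcp_pos'],r['wrist_force'],r['dq'].round(3)); print(flapang(t),flapang(w))
P=pts(w);
# supports: knob heads visible beyond the flap
o=dict(np.load('pics/top0.npz'))
for n,(a,b,c,d) in dict(jar=(165,215,130,180),mug=(225,275,120,175),book=(150,220,380,440),bell=(225,265,395,440),bowl=(245,285,212,250)).items():
    A=cv2.cvtColor(o['image'][a:b,c:d],6+1).astype(np.float32);B=cv2.cvtColor(p['image'][a:b,c:d],7).astype(np.float32)
    print(n,cv2.phaseCorrelate(A,B))
cv2.imwrite('pics/c14.png',np.vstack([cv2.resize(w['image'],(400,300)),cv2.resize(t['image'],(400,300))])[:,:,::-1])
```

```text
18.8 [6.59175713e-01 1.82649477e-04 3.05089504e-01] [ 0.13980189 -0.1335847  -0.2107879 ] [-0.001 -0.    -0.006  0.     0.001 -0.001]
(array([ 9.20507230e-03, -1.79664531e-04,  9.99957616e-01]), array([0.64010207, 0.00925165, 0.11180995]), 3097, np.float64(2.1912052024491024)) (array([ 8.56757289e-03, -3.20426509e-04,  9.99963246e-01]), array([0.63448019, 0.01626399, 0.11205767]), 23718, np.float64(2.19056767814778))
jar ((0.001683718168248305, -0.023034178587796106), 0.9942418437957764)
mug ((-0.03145006905518244, 0.0028749403408099283), 0.9977969026565552)
book ((0.023033027499437253, 0.006486886063790109), 1.0002653450877579)
bell ((0.46554468795009285, -0.02778982733589075), 0.9498164183563657)
bowl ((0.034052966836902954, -0.16892831842829992), 0.6439259371161461)
```

View pics/c14.png

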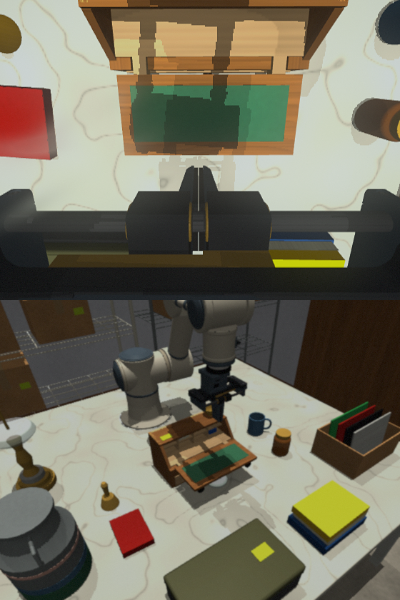

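View pics/t14.png

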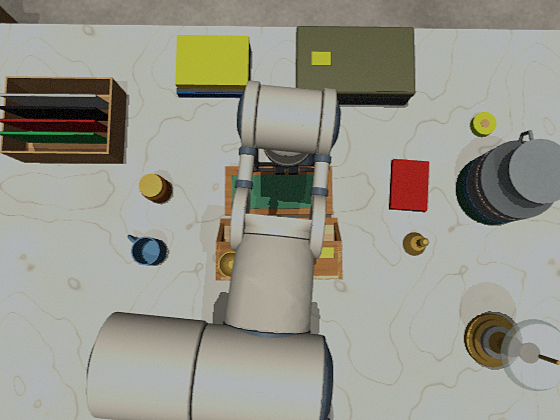

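The flap lies level (2.19 rad in both views), the arm is clear, and the other lots look unmoved. Handing in.

```bash
python3 -c "
from station import env
print(env.close_job())"
```

```text
the job is handed in; nothing more can be done
None
```

I pulled both supports out to their stops with the flap up. I then tipped the flap forward from behind its top edge and lowered it slowly until it lay level on the supports. I lifted the arm clear and handed the job in at about 19 s.

**Last checks:**
- **Flap:** depth plane fits from two cameras give 2.19 rad (allowed 2.12 to 2.24). Its top is at z = 0.112 m, and I pressed it down with about 27 N before lifting off.
- **Supports:** each pull ended at about 15–16 N against the stop. The last measured bar ends put both about 85 mm out. The flap hides most of them now, so I did not measure them again at the end.
- **Other lots:** jar, mug, bell and book shifted less than half a pixel in the top view. The bowl was partly hidden by the arm and so only roughly checked, but it showed no shift. The glass dish is under the flap; it looked undisturbed through the last scene view, but I did not measure it at the end.
- **Contact:** wrist force after lifting off was about zero.

**What disagreed:** the real fingertips sit about 28 mm above the reported TCP, as seen in both the wrist and scene depth. So the fingers pulled the knobs by hooking behind their heads instead of pinching the stems. The first attempt to push the flap also passed over its edge without touching it, so I lowered the tool by that amount and repeated it.

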